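Push the griddle plate out over the ledge's edge

TASK

The thin aluminium griddle plate lies flat on the concrete ledge and cannot be got hold of. With the fingertips, push it along the ledge until about a third of its length sticks out past the ledge's outer edge (the long edge away from the robot), lying flat and square to that edge, so that someone can take it from beneath. Only push it, never lift it, and leave the peg board, egg cup, spice shaker and tea strainer where they are.

Things in the scene. Friction and masses are not known exactly. Their poses are not given: they have to be found in the camera images.
- ledge: Fixed raised concrete ledge, a plain block 260 (its x) by 640 (its y) by 50 mm high on the work surface. Origin: centre of its underside; z up; its x axis points away from the robot, to the outer long edge at x = +130 mm. It stands turned up to about 0.3 rad about the vertical.
- lip (a point): Middle of the ledge's outer top edge, 130 mm along the ledge's x from its centre, 50 mm above the work surface. Axes as the ledge's: x points outward past the edge, y runs along the edge.
- plate: Loose plain aluminium griddle plate, a flat rectangle 140 (its x) by 110 (its y) by 5 mm thick, about 0.21 kg, with a 14 mm hanging hole 55 mm from its centre along its x, lying flat on the ledge; it slides with ordinary friction. Origin: centre of its underside; z up; its x axis (towards the end with the hole) points roughly along the ledge's x, at first up to about 0.3 rad askew. The end without the hole is the one nearer the robot. It starts wholly on the ledge.
- plate_front (a point): Middle of the plate's outer end face (the end with the hole), 70 mm along the plate's x from its centre, at half thickness.
- peg_board: Wooden peg board 200 wide (along the ledge's x) and 210 mm high, fixed upright on the ledge near its +y end, with three dowels and hanging steel spoons facing the plate. Origin: centre of its underside, 290 mm along the ledge's y from the ledge's centre; dowels and spoons reach 30 mm towards -y. Bystander.
- egg_cup: White ceramic egg cup, 50 mm across, 63 mm high, loose on the ledge beside the plate. Origin: centre of its underside. Bystander.
- shaker: Clear plastic spice shaker with a white lid, 50 mm across, 91 mm high, loose on the ledge beside the plate. Origin: centre of its underside. Bystander.
- strainer: Aluminium tea strainer, a small bowl 68 mm across and 26 mm high, with a thin handle reaching 120 mm from the centre along its -x (roughly towards the robot); loose on the ledge beside the plate. Origin: centre of the bowl's underside. Bystander.
Mind the look-alikes: they are no part of the job. Of the things that look like the plate, the middle-sized one is meant.

How it is judged:
By the outcome, as a careful person would: the job done as asked, in the order asked, and still so for the second after the job is handed in, with the robot touching nothing.
It also fails if it takes over 38 s, if anything falls off the work surface, if the arm or the gripper's body presses on something with over 40 N, if the wrist force passes 120 N, or if a joint passes its speed limit or range.

ROBOT

A 7-joint arm with a two-finger parallel gripper is mounted at the origin on the work surface. World frame = base frame: x ahead of the robot, y to its left, z up, the work surface at z = 0. Lengths are in m, angles in rad, forces in N, time in s.
With the tool pointing down it reaches from about 0.375 to 0.925 m from the base axis. Payload 3.1 kg.
Tool frame: the origin (TCP) lies between the finger pads; the fingertips stand 19 mm ahead of it and the grasp point (between the pads) is the TCP; z points along the fingers, y is the direction in which the jaws open and shut (so a half turn about z gives the same grasp; the last joint's range is limited). The gripper opens to 85 mm and grips with 20 to 120 N. Pads are 22 mm wide; open, the fingers measure 114 mm over their backs; the gripper's body (76 mm by 85 mm) begins 54 mm behind the grasp point. The pads swing forward as they close: fully open they stand 13 mm farther back than shut.
Start: joints at [-0.098, 0.383, 0.044, 1.598, -0.018, 1.161, -0.05], TCP at [0.65, 0, 0.229] pointing down, gripper open.
Joint ranges: [-2.61, 2.61], [-0.41, 2.15], [-1.48, 1.57], [0, 2.5], [-1.57, 4.71], [0.05, 1.97], [-2.85, 2.85]. Speed limits (rad/s): [2.79, 2.79, 3.14, 3.14, 3.14, 3.14, 3.14].

INTERFACE

Orientations are given as a unit quaternion [x, y, z, w].
In Python, from bench import move_ptp, movel, move_j, move_gripper, pause, inverse_kinematics, read_camera, camera_params, MotionError, sign_off, look_for, tip_of, read_time_s, read_qpos, read_joint_vel, read_effort, read_eef_pos, read_tcp_rot, read_ft_force, read_ft_torque, read_finger_gap gives the robot as it stands. Calls block until the motion is done:
- move_ptp(position, orientation): joint-space move of the TCP to a pose.
- movel(position, orientation=None, speed=0.15): straight line of the TCP; orientation=None keeps the orientation; speed is the mean speed in m/s.
- move_j(angles): joint-space move.
- move_gripper(opening, effort=None): finger opening in m; effort is the grip in N (None keeps the last); returns when the fingers have stopped.
- pause(seconds).
- inverse_kinematics(position, orientation): joint angles nearest the present ones, or None.
- read_camera(name): name is "scene" or "side" or "wrist"; returns the picture (384x512x3 uint8, red, green, blue); there is no depth.
- camera_params(name): a dict with "K" (3x3 intrinsics, pixels), "camera_from_world" (4x4, takes a point from world to camera coordinates). Camera axes: x right, y down, z forward; pixel columns grow to the right and rows downward; lengths in m; the calibration is good to about 2 mm. A picture is of the moment at which its call begins: read the wrist's pose just before it. camera_params takes no time and is no camera call; for the wrist camera it gives the pose at the moment of the call.
A pose or a line that the arm cannot do raises MotionError and nothing moves.
- sign_off(): hands the job in, once; it reports no verdict.
Trained networks look in the newest picture that a camera, given by its name, has taken for a name from the list of things; names that differ only in an ending like _2 or _b are one class to them, and where a whole thing is asked for, a point or a joint stands for the part that bears it (a point fixed in the world has none). Each returns a list of dicts, best first, with "confidence" (0 to 1); they miss things now and then, are a little off and sometimes report something else, mostly with a low value. They report only what shows in the picture. A call takes as long as a camera call. They do not tell look-alikes from the thing itself.
- look_for(camera, name): "at" ([column, row] in pixels, amid what is visible of it).
- tip_of(camera, name): "at" ([column, row] in pixels: a listed point, or the origin of a listed thing).
Readings, each from a call of its own:
- read_time_s(): time.
- read_qpos(): joint angles.
- read_joint_vel(): joint speeds.
- read_effort(): joint torques, N m.
- read_eef_pos(): TCP position.
- read_tcp_rot(): TCP orientation.
- read_ft_force(): force on the tool from outside, world axes, zero at the start.
- read_ft_torque(): the same for the moment, N m.
- read_finger_gap(): finger opening in m.
Only numpy, scipy, OpenCV 4.12 (cv2) and the standard library are available. Lean on these libraries where they do the work, as an engineer would, in place of code of your own. Each camera call takes 0.05 s, during which the arm holds its last target. There are 200 camera calls.

## Working session

There is one attempt and no reset: what is moved stays moved. The work goes in short steps, each a Python script; the robot and the scene stay as the last script left them, time stands still between calls to the robot, and variables do not carry over. Pictures are saved under pics/ and viewed, about 8 in all and at most 12, crops included, and the job is handed in when it is done.

```bash
mkdir -p pics; python3 - <<'E'
from bench import *
import cv2,numpy as np
for c in ["scene","side","wrist"]:
    im=read_camera(c); cv2.imwrite(f"pics/{c}0.png",im[:,:,::-1])
    p=camera_params(c); print(c,p["K"].tolist() if hasattr(p["K"],'tolist') else p["K"],np.round(np.array(p["camera_from_world"]),3).tolist())
    for n in ["plate","ledge","egg_cup","shaker","strainer","peg_board"]:
        print(n,[(np.round(d["at"]).tolist(),round(d["confidence"],2)) for d in look_for(c,n)][:5])
    for n in ["plate","plate_front","lip"]:
        print('tip',n,[(np.round(d["at"],1).tolist(),round(d["confidence"],2)) for d in tip_of(c,n)][:5])
print(read_time_s())
a=cv2.imread("pics/scene0.png");b=cv2.imread("pics/side0.png")
E
```

```text
scene [[467.958478334305, 0.0, 252.14930952866962], [0.0, 467.958478334305, 187.10064006371658], [0.0, 0.0, 1.0]] [[-0.836, 0.549, -0.009, 0.436], [0.361, 0.536, -0.764, -0.173], [-0.415, -0.641, -0.646, 1.503], [0.0, 0.0, 0.0, 1.0]]
plate [([396.0, 221.0], 0.94), ([245.0, 186.0], 0.9), ([144.0, 209.0], 0.86)]
ledge [([276.0, 208.0], 0.74)]
egg_cup [([196.0, 144.0], 0.77)]
shaker [([208.0, 120.0], 0.94)]
strainer [([267.0, 226.0], 0.59), ([243.0, 185.0], 0.18)]
peg_board [([317.0, 222.0], 0.93)]
tip plate [([241.8, 186.8], 0.96), ([393.9, 219.6], 0.67), ([140.0, 209.8], 0.65)]
tip plate_front [([222.2, 187.7], 0.86), ([140.2, 216.8], 0.65), ([399.8, 245.1], 0.56)]
tip lip [([201.4, 201.5], 0.78)]
side [[385.8227089614122, 0.0, 256.53046785336255], [0.0, 385.8227089614122, 193.72895774762975], [0.0, 0.0, 1.0]] [[0.855, -0.519, -0.011, -0.418], [-0.361, -0.579, -0.731, 0.27], [0.373, 0.629, -0.682, 0.863], [0.0, 0.0, 0.0, 1.0]]
plate [([273.0, 205.0], 0.83), ([369.0, 209.0], 0.65), ([142.0, 197.0], 0.64)]
ledge [([269.0, 223.0], 0.68)]
egg_cup [([336.0, 231.0], 0.75)]
shaker [([274.0, 
[... 220 characters left out ...]
te_front [([154.0, 169.9], 0.94), ([365.8, 198.1], 0.91), ([294.9, 195.3], 0.68)]
tip lip [([314.8, 187.5], 0.73)]
wrist [[305.5179734576448, 0.0, 257.215037264916], [0.0, 305.5179734576448, 197.22531051186866], [0.0, 0.0, 1.0]] [[1.0, -0.001, -0.0, -0.65], [-0.0, -0.964, 0.266, -0.035], [-0.001, -0.266, -0.964, 0.379], [0.0, 0.0, 0.0, 1.0]]
plate [([163.0, 168.0], 0.76), ([375.0, 241.0], 0.56)]
ledge [([179.0, 115.0], 0.71)]
egg_cup [([213.0, 323.0], 0.93)]
shaker [([211.0, 323.0], 0.36)]
strainer [([208.0, 1.0], 0.74)]
peg_board []
tip plate [([163.2, 169.2], 0.74), ([370.1, 249.4], 0.71)]
tip plate_front [([227.0, 182.4], 0.84), ([384.8, 216.0], 0.81)]
tip lip [([288.5, 167.0], 0.66)]
1.5
```

View pics/scene0.png

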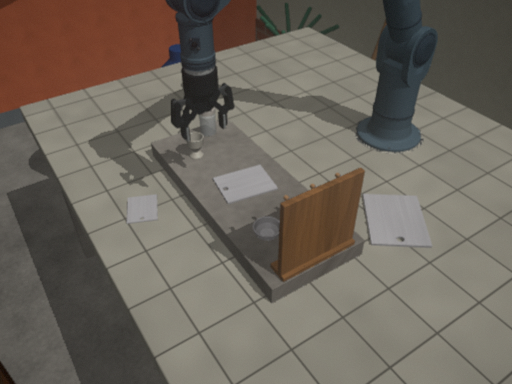

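View pics/side0.png

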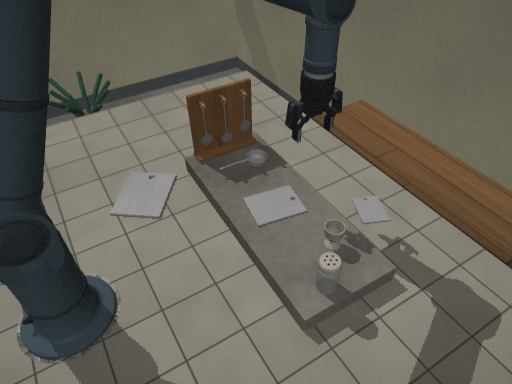

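The candidates in the scene image are the large plate at (396,221) on the table, the middle-sized one at (245,184) on the ledge, and the small one at (142,209) on the table. The one on the ledge fits both the size and the place. I'll confirm it in an enlarged crop and use that to measure the corners.

```bash
python3 - <<'E'
import cv2,numpy as np
s=cv2.imread("pics/scene0.png")[110:290,140:370]; d=cv2.imread("pics/side0.png")[130:330,180:400]
s=cv2.resize(s,None,fx=1.7,fy=1.7,interpolation=cv2.INTER_CUBIC);d=cv2.resize(d,None,fx=1.7,fy=1.7,interpolation=cv2.INTER_CUBIC)
w=cv2.resize(cv2.imread("pics/wrist0.png"),None,fx=.5,fy=.5)
o=np.zeros((540,780,3),np.uint8)
o[:s.shape[0],:s.shape[1]]=s;o[:d.shape[0],400:400+d.shape[1]]=d;o[345:345+192,:256]=w
cv2.imwrite("pics/comp.png",o)
E
cat > h.py <<'E'
import numpy as np,cv2
from bench import *
def ray(c,uv,z,P=None):
    P=P or camera_params(c);K=np.array(P["K"]);T=np.array(P["camera_from_world"])
    R,t=T[:3,:3],T[:3,3];o=-R.T@t
    uv=np.atleast_2d(uv).astype(float)
    d=(R.T@np.linalg.inv(K)@np.c_[uv,np.ones(len(uv))].T).T
    return o+d*((z-o[2])/d[:,2])[:,None]
def proj(c,X,P=None):
    P=P or camera_params(c);K=np.array(P["K"]);T=np.array(P["camera_from_world"])
    X=np.atleast_2d(X);q=(K@(T[:3,:3]@X.T+T[:3,3:4])).T
    return q[:,:2]/q[:,2:]
E
python3 - <<'E'
from h import *
print(ray("scene",[[245,186],[242,187]],.055),ray("side",[[273,205],[271.4,206.7]],.055),ray("wrist",[[163,168]],.055))
print("front",ray("scene",[[222.2,187.7]],.0525),ray("side",[[294.9,195.3]],.0525),ray("wrist",[[227,182.4]],.0525))
print("lip",ray("scene",[[201.4,201.5]],.05),ray("side",[[314.8,187.5]],.05),ray("wrist",[[288.5,167]],.05))
for n,c in(("big","scene"),):
  print(n,ray(c,[[394,220],[140,210]],.005))
E
```

```text
[[0.55738542 0.02176887 0.055     ]
 [0.56605395 0.02081073 0.055     ]] [[0.54459193 0.00457643 0.055     ]
 [0.5374702  0.00143433 0.055     ]] [[0.550189   0.01038524 0.055     ]]
front [[ 0.60892569 -0.00819565  0.0525    ]] [[0.61785077 0.00663588 0.0525    ]] [[ 0.61708706 -0.00576862  0.0525    ]]
lip [[0.67875215 0.00637989 0.05      ]] [[0.68570795 0.00528855 0.05      ]] [[0.68316408 0.01052884 0.05      ]]
big [[ 0.28382323  0.29635389  0.005     ]
 [ 0.80772826 -0.10037037  0.005     ]]
```

View pics/comp.png

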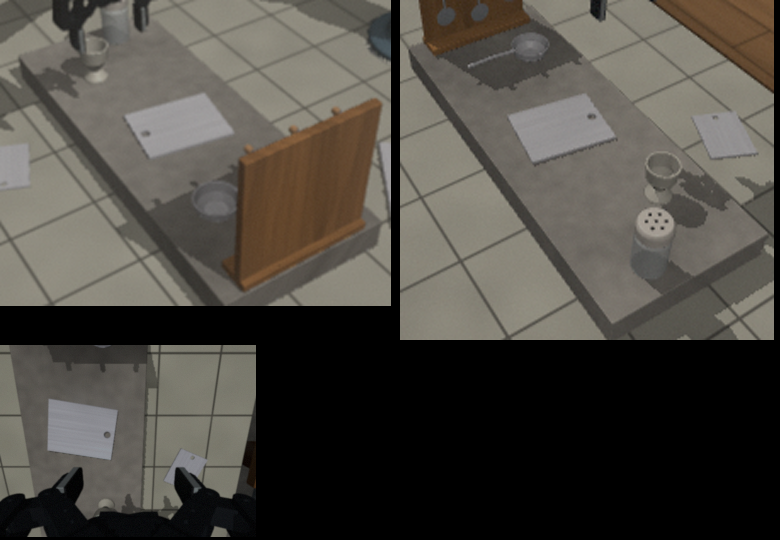

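View pics/wrist0.png

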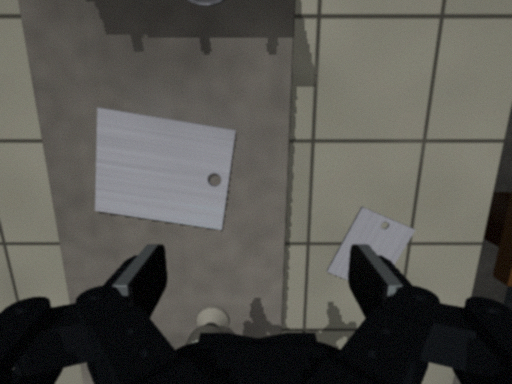

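The on-ledge plate is confirmed. In the wrist view its corners are at about (97,108), (236,130), (221,229) and (95,211), with the hole on the outer side. The ledge's outer edge runs roughly (295,0) to (284,330). Next I'll refine these.

```bash
cat >> h.py <<'E'
def quad(im,seed,thr=None):
    """corner pixels of the bright plate containing seed"""
    g=cv2.GaussianBlur(cv2.cvtColor(im,cv2.COLOR_RGB2GRAY),(3,3),0)
    x,y=map(int,seed);r=g[max(0,y-75):y+75,max(0,x-90):x+90]
    t=thr or cv2.threshold(r,0,255,cv2.THRESH_OTSU)[0]
    m=(g>t).astype(np.uint8);m=cv2.morphologyEx(m,cv2.MORPH_OPEN,np.ones((5,5)))
    n,l=cv2.connectedComponents(m);k=l[y,x]
    c=max(cv2.findContours((l==k).astype(np.uint8),cv2.RETR_EXTERNAL,cv2.CHAIN_APPROX_NONE)[0],key=cv2.contourArea)
    return c[:,0,:].astype(float),t
E
python3 - <<'E'
from h import *
a=cv2.imread("pics/wrist0.png")[:,:,::-1].copy()
def rep(c,im,seed):
    ct,t=quad(im,seed);W=ray(c,ct,.055)[:,:2]
    (cx,cy),(w,h),an=cv2.minAreaRect((W*1000).astype(np.float32))
    print(c,"thr",t,"ctr",cx,cy,"size",w,h,"ang",an)
rep("wrist",a,(160,165))
rep("scene",cv2.imread("pics/scene0.png")[:,:,::-1].copy(),(250,184))
rep("side",cv2.imread("pics/side0.png")[:,:,::-1].copy(),(272,206))
# ledge outer edge: strongest horizontal gradient per row near the line, robust fit
g=cv2.GaussianBlur(cv2.cvtColor(a,cv2.COLOR_RGB2GRAY),(5,5),0).astype(float)
pts=[]
for v in list(range(90,300,2)):
    x0=int(295-11*v/330); row=g[v]; d=row[x0-14+2:x0+14+2]-row[x0-14-2:x0+14-2]
    pts.append((x0-14+np.argmax(np.abs(d)),v))
W=ray("wrist",pts,.05)[:,:2].astype(np.float32)
vx,vy,x,y=cv2.fitLine(W,cv2.DIST_HUBER,0,.002,.002).ravel();print("outer",vx,vy,x,y,"ang",np.degrees(np.arctan2(vy,vx)))
L=ray("wrist",[[24,0],[66,300]],.05);print("inner approx",L)
print("egg",ray("wrist",[[213,323]],.09),ray("scene",[[196,154]],.05), ray("side",[[334,246]],.05))
print("strainer",ray("scene",[[267,228]],.06),ray("side",[[257,158]],.06),"shk",ray("side",[[327,286]],.05),ray("scene",[[208,135]],.05))
E
```

```text
wrist thr 116.0 ctr 549.0877075195312 6.474224090576172 size 109.97163391113281 139.83053588867188 ang 80.68354797363281
scene thr 100.0 ctr 351.0972900390625 -14.8046875 size 1210.9923095703125 1453.6240234375 ang 0.04539457708597183
side thr 98.0 ctr 454.0782775878906 132.25323486328125 size 1277.1551513671875 871.0577392578125 ang 89.95441436767578
outer 0.01457671 0.9998937 0.6870955 -0.02080782 ang 89.16478
inner approx [[ 0.43187222  0.16818816  0.05      ]
 [ 0.41749805 -0.15236261  0.05      ]]
egg [[ 0.6014558 -0.1540169  0.09     ]] [[ 0.59390005 -0.18156281  0.05      ]] [[ 0.59574758 -0.18741077  0.05      ]]
strainer [[0.60023446 0.18435473 0.06      ]] [[0.61130397 0.19650722 0.06      ]] shk [[ 0.50997664 -0.26715955  0.05      ]] [[ 0.51785873 -0.24729777  0.05      ]]
```

```bash
python3 - <<'E'
from h import *
from scipy.spatial.transform import Rotation as R
def fit(c,im,p0,p1,hw=9,z=.05):
    g=cv2.GaussianBlur(cv2.cvtColor(im,cv2.COLOR_BGR2GRAY),(5,5),0).astype(np.float32)
    p0,p1=np.array(p0,float),np.array(p1,float);t=(p1-p0)/np.linalg.norm(p1-p0);n=np.array([-t[1],t[0]])
    s=np.arange(-hw,hw+.1,.5);P=[]
    for f in np.linspace(0,1,100):
        q=(p0+f*(p1-p0)+s[:,None]*n).astype(np.float32)
        v=cv2.remap(g,q[None,:,0],q[None,:,1],cv2.INTER_LINEAR)[0]
        d=np.abs(np.gradient(v));P.append(q[np.argmax(d)])
    W=ray(c,P,z)[:,:2].astype(np.float32)
    for _ in range(4):
        vx,vy,x,y=cv2.fitLine(W,cv2.DIST_HUBER,0,.001,.001).ravel()
        r=np.abs((W[:,0]-x)*vy-(W[:,1]-y)*vx);W=W[r<max(.002,1.5*np.median(r))]
    print(c,"yaw",round(float(np.degrees(np.arctan2(-vx/vy,1))),2),"x at y=0",round(float(x-y*vx/vy),4),"n",len(W),"med",np.median(r))
w=cv2.imread("pics/wrist0.png");s=cv2.imread("pics/scene0.png");d=cv2.imread("pics/side0.png")
fit("wrist",w,(294,100),(288,240)); fit("wrist",w,(25,10),(66,290))
fit("scene",s,(153,147),(268,272),7); fit("side",d,(187,161),(308,308),6); fit("side",d,(272,158),(384,264),6)
q=read_tcp_rot();print(q,R.from_quat(q).as_matrix().round(3).tolist(),read_ft_force(),read_finger_gap())
E
```

```text
wrist yaw -0.93 x at y=0 0.6877 n 97 med 0.00041935957
wrist yaw -0.92 x at y=0 0.4233 n 98 med 0.00020981289
scene yaw -0.77 x at y=0 0.6836 n 86 med 0.00042547524
side yaw -0.35 x at y=0 0.4235 n 54 med 0.0006439199
side yaw -0.4 x at y=0 0.6787 n 58 med 2.1578558e-08
[ 7.07090616e-01  7.07122945e-01  3.06667930e-06 -2.57125743e-05] [[-0.0, 1.0, -0.0], [1.0, 0.0, 0.0], [0.0, -0.0, -1.0]] [ 0.69568427  0.23023748 -0.33171293] 0.08551784793174294
```

```bash
python3 - <<'E'
from h import *
from scipy.spatial.transform import Rotation as R
yaw=-.016
M=R.from_euler('z',yaw).as_matrix()@np.array([[1,0,0],[0,-1,0],[0,0,-1.]])
# rotate so camera (+y at start) goes to +x
Q0=R.from_quat(read_tcp_rot());Q=R.from_euler('z',-np.pi/2+yaw)*Q0
q=Q.as_quat().tolist();print(q)
move_gripper(.06)
move_ptp([.446,.008,.13],q)
print(read_time_s(),read_qpos(),camera_params("wrist")["camera_from_world"])
movel([.446,.008,.076],speed=.1)
f0=np.array(read_ft_force());z=.076
print(f0,read_eef_pos())
while z>.052:
    z-=.001;movel([.446,.008,z],speed=.02)
    f=np.array(read_ft_force())-f0
    if f[2]>3: break
print("contact",z,f,read_eef_pos(),read_time_s())
z+=.0017;movel([.446,.008,z],speed=.02)
print(read_eef_pos(),np.array(read_ft_force())-f0,read_time_s())
cv2.imwrite("pics/w1.png",read_camera("wrist")[:,:,::-1]);cv2.imwrite("pics/s1.png",read_camera("side")[:,:,::-1])
E
```

```text
[0.9999681824511407, -0.007977055523277321, 2.0477457348672186e-05, -1.5849755206492655e-05]
3.3083 [-0.33756944  0.12173786  0.24018538  2.16878983 -0.03840149  0.85318409
 -1.66001113] [[-1.58748283e-02 -9.99873822e-01  5.74925806e-04  1.43597253e-02]
 [-9.64302874e-01  1.54620751e-02  2.64349941e-01  4.22486979e-01]
 [-2.64325475e-01  3.64210730e-03 -9.64426658e-01  4.01663793e-01]
 [ 0.00000000e+00  0.00000000e+00  0.00000000e+00  1.00000000e+00]]
[-0.00214017 -0.1372795  -0.1997478 ] [0.44650448 0.00797093 0.0762221 ]
contact 0.05199999999999998 [1.40193754 0.0424153  0.10820073] [0.44593659 0.00797866 0.05193423] 10.0
[0.44618592 0.00803603 0.05387376] [0.09161155 0.4288999  0.29196888] 10.25
```

```bash
python3 - <<'E'
import cv2,numpy as np
a=cv2.imread("pics/w1.png");b=cv2.resize(cv2.imread("pics/s1.png")[120:280,160:360],None,fx=1.9,fy=1.9,interpolation=cv2.INTER_CUBIC)
a=cv2.resize(a,None,fx=.8,fy=.8)
o=np.zeros((310,800,3),np.uint8);o[:304,:380]=b[:304];o[:307,385:385+410]=a[:307,:410];cv2.imwrite("pics/c1.png",o)
E
```

```text
(no output)
```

View pics/c1.png

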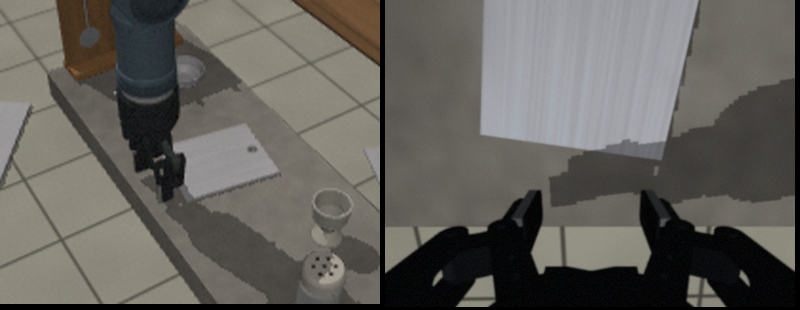

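```bash
python3 - <<'E'
from h import *
print(read_finger_gap(),read_eef_pos(),read_ft_force(),read_effort())
# pixel of points on the ledge surface / tips hypotheses
for z in (.05,.06,.07):
    print(z,proj("wrist",[[.446+.011,.008+.03,z],[.446+.011,.008-.03,z],[.4236,.008,z]]).round().tolist())
f0=np.array([-.002,-.137,-.2]);z=.0535
while z>.0465:
    z-=.001;movel([.446,.008,z],speed=.02)
    f=np.array(read_ft_force())-f0
    print(round(z,4),f.round(2),np.round(read_eef_pos(),4))
    if f[2]>3 or abs(f[0])>6: break
print(read_time_s())
E
```

```text
0.060074599872752696 [0.44609201 0.008018   0.05378461] [ 0.06490428  0.79657913 -0.7214542 ] [ 9.56240365e-04 -2.88378346e+01  1.67607129e+00 -1.69102710e+01
  7.24183774e-03 -1.29156244e-03 -1.01837832e-04]
0.05 [[198.0, 226.0], [313.0, 224.0], [256.0, 283.0]]
0.06 [[194.0, 233.0], [317.0, 232.0], [256.0, 293.0]]
0.07 [[189.0, 242.0], [321.0, 240.0], [256.0, 305.0]]
0.0525 [0.65 0.27 0.14] [0.4458 0.008  0.0523]
0.0515 [1.19 0.08 0.38] [0.4459 0.008  0.0514]
0.0505 [0.55 0.47 0.88] [0.4459 0.008  0.0504]
0.0495 [ 0.31 -0.24  0.54] [0.4459 0.008  0.0494]
0.0485 [0.79 0.96 0.1 ] [0.4459 0.008  0.0484]
0.0475 [ 0.05 -0.23  1.  ] [0.4459 0.008  0.0474]
0.0465 [ 0.12 -0.24 -0.36] [0.4459 0.008  0.0464]
12.1
```

```bash
python3 - <<'E'
from h import *
b=read_camera("side")[:,:,::-1];w=read_camera("wrist")[:,:,::-1]
b=cv2.resize(np.ascontiguousarray(b[180:250,205:305]),None,fx=4,fy=4,interpolation=cv2.INTER_CUBIC)
w=cv2.resize(np.ascontiguousarray(w[150:330,110:400]),None,fx=1.35,fy=1.35)
o=np.zeros((290,800,3),np.uint8);o[:280,:400]=b;o[:243,405:405+391]=w[:,:391];cv2.imwrite("pics/c2.png",o)
print(proj("side",[[.446,.008+s*.03,z] for s in(1,-1) for z in(.05,.0465)]).round(1).tolist())
E
```

```text
[[234.8, 212.7], [234.8, 213.6], [246.2, 227.0], [246.2, 228.0]]
```

View pics/c2.png

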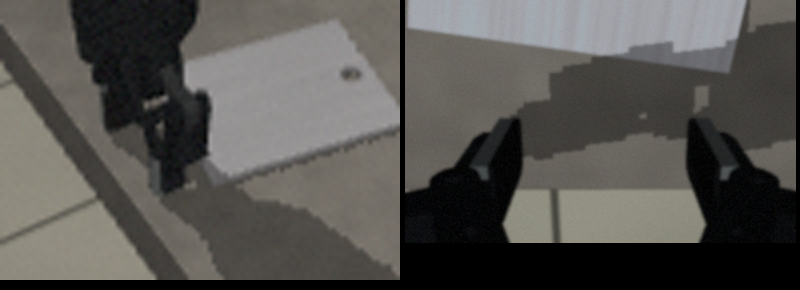

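```bash
python3 - <<'E'
from h import *
f0=np.array([-.002,-.137,-.2]);z=.0465
while z>.040:
    z-=.001;movel([.446,.008,z],speed=.03)
    f=np.mean([read_ft_force() for _ in range(4)],0)-f0
    print(round(z,4),f.round(2),np.round(read_eef_pos(),4),round(read_finger_gap(),4),read_time_s())
    if f[2]>2.5 or abs(f[0])>6: break
E
```

```text
0.0455 [-0.83 -0.21 -0.01] [0.4459 0.008  0.0454] 0.0596 12.45
0.0445 [-0.47  0.33 -0.85] [0.4459 0.008  0.0444] 0.0601 12.7
0.0435 [1.25 0.2  0.22] [0.4459 0.008  0.0434] 0.06 12.95
0.0425 [-1.19  0.52  3.88] [0.4462 0.008  0.0428] 0.0598 13.2
```

```bash
python3 - <<'E'
from h import *
z=.045;movel([.446,.008,z],speed=.03)
x=.555;movel([x,.008-.016*(x-.446),z],speed=.06)
print(read_eef_pos(),read_ft_force(),read_time_s())
P=camera_params("wrist");im=read_camera("wrist");s=read_camera("side")
cv2.imwrite("pics/w3.png",im[:,:,::-1])
w=cv2.resize(np.ascontiguousarray(im[:,:,::-1]),None,fx=.8,fy=.8);b=cv2.resize(np.ascontiguousarray(s[120:280,200:400,::-1]),None,fx=1.9,fy=1.9)
o=np.zeros((310,800,3),np.uint8);o[:304,:380]=b;o[:307,385:]=w[:310,:415][:307,:];cv2.imwrite("pics/c3.png",o) if 0 else None
o=np.zeros((310,800,3),np.uint8);o[:304,:380]=b[:304,:380];ww=w[:307,:410];o[:307,385:385+ww.shape[1]]=ww;cv2.imwrite("pics/c3.png",o)
E
```

```text
[0.55488601 0.00622921 0.0450667 ] [-1.73306411 -0.38117857 -0.68981923] 15.4167Traceback (most recent call last):
  File "<stdin>", line 8, in <module>
ValueError: could not broadcast input array from shape (307,410,3) into shape (307,415,3)
```

View pics/w3.png

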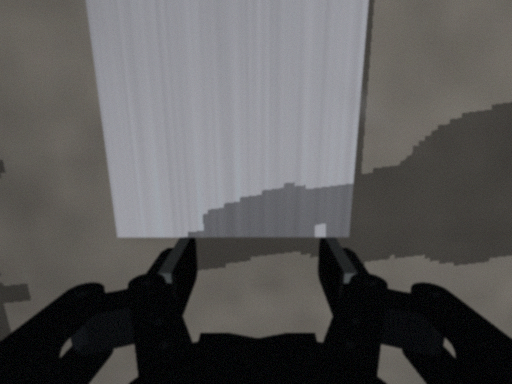

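```bash
cat >> h.py <<'E'
def edge(im,p0,p1,hw=6):
    g=cv2.GaussianBlur(cv2.cvtColor(im,cv2.COLOR_RGB2GRAY),(3,3),0).astype(np.float32)
    p0,p1=np.array(p0,float),np.array(p1,float);t=(p1-p0)/np.linalg.norm(p1-p0);n=np.array([-t[1],t[0]])
    s=np.arange(-hw,hw+.1,.25);P=[]
    for f in np.linspace(0.05,.95,60):
        q=(p0+f*(p1-p0)+s[:,None]*n).astype(np.float32)
        v=cv2.remap(g,q[None,:,0],q[None,:,1],cv2.INTER_LINEAR)[0]
        P.append(q[np.argmax(np.abs(np.gradient(v)))])
    return np.array(P)
def line(c,P,z):
    W=ray(c,P,z)[:,:2].astype(np.float32)
    for _ in range(3):
        vx,vy,x,y=cv2.fitLine(W,cv2.DIST_HUBER,0,.001,.001).ravel()
        r=np.abs((W[:,0]-x)*vy-(W[:,1]-y)*vx);W=W[r<max(.001,2*np.median(r))]
    return np.degrees(np.arctan(-vx/vy)),x-y*vx/vy,np.median(r),len(W)
E
python3 - <<'E'
from h import *
print([np.round(p,1).tolist() for p in proj("wrist",[[.6855,y,.05] for y in(-.15,-.05,.05,.15)])],[np.round(p,1).tolist() for p in proj("wrist",[[.566+dx,y,.055] for dx in (0,.14) for y in(-.05,.06)])])
E
```

```text
[[655.7, -65.5], [395.3, -60.5], [136.6, -55.6], [-120.6, -50.6]] [[373.8, 233.2], [142.1, 236.8], [407.6, -137.5], [95.9, -131.2]]
```

The plate's rear edge is flush against both fingertips (row 237). I'll finish the push, then back off and measure.

```bash
python3 - <<'E'
from h import *
print("rear",line("wrist",edge(cv2.imread("pics/w3.png")[:,:,::-1].copy(),(125,237),(180,237)),.055))
y=lambda x:.008-.016*(x-.446)
movel([.580,y(.580),.045],speed=.05)
pause(.2);print(read_eef_pos(),read_ft_force())
movel([.550,y(.55),.045],speed=.08)
movel([.550,y(.55),.20],speed=.2)
print(read_time_s())
pause(.3)
im=read_camera("wrist");cv2.imwrite("pics/w4.png",im[:,:,::-1]);cv2.imwrite("pics/s4.png",read_camera("scene")[:,:,::-1]);cv2.imwrite("pics/d4.png",read_camera("side")[:,:,::-1])
print(proj("wrist",[[.6855,t,.05] for t in(-.1,.1)]),proj("wrist",[[.592+d,t,.055] for d in(0,.14) for t in(-.05,.06)]))
print([(d["at"],d["confidence"]) for d in tip_of("wrist","plate")])
E
```

```text
rear (np.float32(-0.9658819), np.float32(0.56478304), np.float32(1.6825652e-08), 60)
[0.58009385 0.00582957 0.04510137] [ 0.21952187 -0.01992064  0.18605709]
17.8167
[[375.98597764  28.67805268]
 [145.92445111  32.84417799]] [[315.71067283 139.36374727]
 [198.09837084 141.34646317]
 [321.65786134 -35.42093359]
 [186.3713439  -32.87059165]]
[([244.0, 58.2], 0.66)]
```

View pics/w4.png

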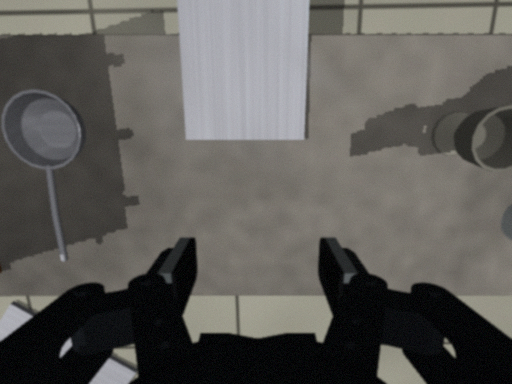

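```bash
python3 - <<'E'
from h import *
im=cv2.imread("pics/w4.png")[:,:,::-1].copy()
r=line("wrist",edge(im,(190,139),(302,139)),.055)
E=np.r_[edge(im,(5,36),(172,35)),edge(im,(318,34),(500,34))]
o=line("wrist",E,.05);i=line("wrist",np.r_[edge(im,(205,295),(310,295)),edge(im,(440,296),(505,296))],.05)
print("rear",r,"outer",o,"inner",i)
print("overhang by outer",.14-(o[1]-r[1]),"by inner",.14-(.26-(r[1]-i[1])))
for c,f,b in(("scene","pics/s4.png",0),("side","pics/d4.png",0)):
    for n in(("plate_front",.0525),):pass
s=cv2.imread("pics/s4.png")[100:280,110:360];d=cv2.imread("pics/d4.png")[110:290,190:440]
cv2.imwrite("pics/c4.png",np.hstack([cv2.resize(a,None,fx=1.6,fy=1.6,interpolation=cv2.INTER_CUBIC) for a in(s,d)]))
E
```

```text
rear (np.float32(-0.95253557), np.float32(0.59305876), np.float32(1.5716068e-08), 60) outer (np.float32(-0.7342018), np.float32(0.68396956), np.float32(0.00024431502), 84) inner (np.float32(-0.9819122), np.float32(0.42373368), np.float32(7.1013346e-09), 95)
overhang by outer 0.04908921 by inner 0.049325094
```

View pics/c4.png

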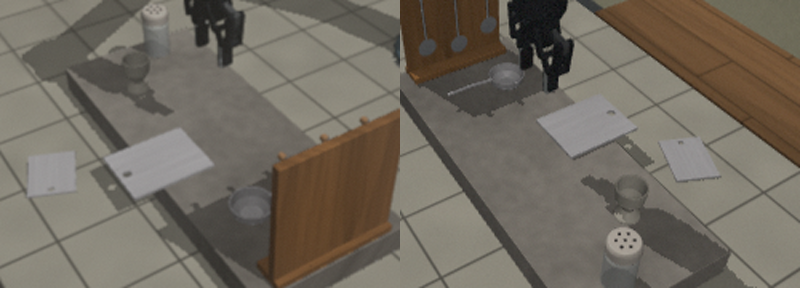

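Overhang is about 49 mm against a target of 46.7 mm, and the plate is square to the edge within about 0.2°. It lies flat, the bystanders are where they were, and the arm is clear, so I'm handing in.

```bash
python3 -c "
from bench import *
sign_off();print(read_time_s())"
```

```text
the job is handed in; nothing more can be done
the job is handed in; nothing more can be done
```

The middle-sized plate on the ledge now sticks out past the outer edge by about a third of its length, and the job is handed in. I pushed it from its near end with both fingertips, opened to 60 mm. That turned it square as it slid, and then I backed the arm off and raised it clear.

**Last checks:**
- **Overhang:** it measured about 49 mm against a target of 46.7 mm, with the ledge's inner and outer edges giving the same result.
- **Squareness:** the plate is within about 0.2° of the edge.
- **Flatness and bystanders:** by eye in the pictures, the plate lies flat and the peg board, egg cup, shaker and strainer are where they were.
- **Time:** about 18.5 s of the 38 s allowed.

**What disagreed:**
- **Fingertip contact:** the fingertips met the ledge with the TCP at about z = 0.043, well below where I expected from the 19 mm figure. I therefore set the pushing height by touch.
- **Edge position:** the first estimates from the different cameras spread by up to 9 mm, so I relied on the final close wrist-camera view.

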